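Fit a circlip over an axle stub and hold it spread at the groove

ROBOT

A 6-joint arm with a two-finger parallel gripper is mounted at the origin on the work surface. World frame = base frame: x ahead of the robot, y to its left, z up, the work surface at z = 0. Lengths are in m, angles in rad, forces in N, time in s.
With the tool pointing down it reaches from about 0.35 to 0.85 m from the base axis. Payload 8.1 kg.
Tool frame: the origin (TCP) lies at the very end of the fingers, on their centre line; the grasp point (between the pads) lies 19 mm behind it (robot.pinch_z is the z of the grasp point in the tool frame, in m); z points along the fingers, y is the direction in which the jaws open and shut (so a half turn about z gives the same grasp; the last joint's range is limited). The gripper opens to 93 mm and grips with 3 to 60 N. Pads are 15 mm wide; open, the fingers measure 128 mm over their backs; the gripper's body (75 mm by 188 mm) begins 65 mm behind the grasp point.
Start: joints at [-1.326, 0.13, 1.488, -0, 1.523, -0.085], TCP at [0.194, -0.568, 0.219] pointing down, gripper open.
Joint ranges: [-2.96, 2.96], [-0.89, 2.26], [0.02, 2.5], [-1.34, 4.48], [0, 2.73], [-2.66, 2.66]. Speed limits (rad/s): [2.39, 2.39, 2.79, 3.14, 3.14, 3.14].

INTERFACE

Orientations are given as a rotation vector (axis times angle).
In Python, from plant import robot gives the robot as it stands.
- The arm moves only by the tool drive_tool, never from a script. Its argument "steps" is a list of rows, each an object of numbers: "jaw": the opening, from 0 (shut) to 1 (fully open); "tx", "ty", "tz": the shift along the tool's x, y, z scaled (see below); "turn": the turn about the tool's z scaled (see below). A call has 1 to 12 rows; each row is the pose to reach, as a shift and turn from the pose commanded when the call began, along the tool's axes at that moment, turning the shorter way round; what a row does not reach only later rows make up. The controller multiplies each number of a shift by 0.3 m and each number of a turn by 180 degrees. A row lasts 1/10 s, in which the tool goes at most 50 mm and 8.59 degrees, less where a joint would pass 70% of its speed; a pose out of reach is approached as far as the arm can. A call with a number of a shift or a turn outside -1 to 1 is refused whole. A call with a gripper value outside its range is refused whole. The fingers move at their own pace and stop on an object; "force" is the grip in N (left out, the last holds). Time passes only in rows, so rows that repeat a pose let the fingers close. It gives the time, the measured TCP pose, the force and the opening at its end, in the units of the state.
- robot.read_state(): the state, without advancing time (a new reading comes with each control period).
- robot.read_camera(name): name is "side" or "top" or "wrist"; returns (picture, depth): 400x640x3 uint8, blue, green, red; 400x640 float32, m along the optical axis (not along the pixel's ray), 0 where there is no reading.
- robot.get_calibration(name): a dict with "fx", "fy", "cx", "cy" (pixels), "eye" and "attitude" of the camera in the world. Camera axes: x right, y down, z forward; pixel columns grow to the right and rows downward; lengths in m; the calibration is good to about 2 mm. The wrist camera is an equidistant fisheye: a pixel r from the principal point sees the ray r / f radians off the axis. A picture is of the moment at which its call begins: read the wrist's pose just before it. get_calibration takes no time and is no camera call; for the wrist camera it gives the pose at the moment of the call.
- robot.close_job(): hands the job in, once; it reports no verdict.
The state is a dict: "t": time; "q": joint angles; "dq": joint speeds; "joint_torque": joint torques, N m; "tool_pos": TCP position; "orientation": TCP orientation; "force": force on the tool from outside, world axes, zero at the start; "wrist_torque": the same for the moment, N m; "opening": finger opening in m.
Only numpy, scipy, OpenCV 4.12 (cv2) and the standard library are available. Lean on these libraries where they do the work, as an engineer would, in place of code of your own. Each camera call takes 0.05 s, during which the arm holds its last target.

TASK

Take the circlip pliers, which already carry the snap ring on their tips, off their rest by both handles and squeeze the handles so that the ring is fully spread, then bring the open ring down over the upright axle stub in the clamping fixture until it lies flat against the washer, level with the groove. Do not force it down, and leave the other things on the bench alone. Finish while still holding the pliers, squeezed and level, so that the ring stays spread around the groove: do not let go or put them down.

Things in the scene. Friction and masses are not known exactly. Their poses are not given: they have to be found in the camera images.
- pliers: Circlip pliers, 220 mm long with ring, 0.18 kg, level on a rest. Origin: middle of the steel plate (62 mm across) that carries both handle pivots, at the handles' mid-height (called the pivot below); x along the centre line to the nose, y left, z up. Handles run back, black grips 10 mm wide, 14 mm high, 43 to 127 mm behind the pivot. Both move equally, so a squeeze centres the pliers. A spring opens them.
- grip_middle (a point): Where to take the handles: midway between the two black grips, at mid-height, 72 mm behind the pivot. Over the grips' outer faces here: 60 mm relaxed (flaring to the rear, 0.17 rad a side), 36 mm with parallel faces at full squeeze, which a hard stop ends. Full squeeze takes about 10 N a handle; grip with 25 N or more to hold the pliers firmly too.
- ring_center (a point): Centre of the spread ring's opening at mid-thickness, fixed to the pliers: 68 mm ahead of the pivot (140 mm ahead of grip_middle), 14.5 mm below the handles' mid-height. The dark steel ring, 3.5 mm thick, 4.5 mm wide in section, lies parallel to the pliers on the tips, gap towards the pliers. Opening 29 mm wide relaxed, 38 mm fully spread.
- lever_left (a joint): Angle of one plier handle (rad): 0 relaxed, 0.17 fully squeezed, the ring then fully spread. The other handle turns equally. The ring clears the 32 mm shaft from about 0.12.
- rest: Fixed rest of the pliers. Origin on the bench below the middle of the grips, x to the nose, z up. Base 165 x 90 mm, 6 mm thick; a post 16 mm across under the pivot (72 mm ahead), a crossbar 10 x 98 mm 45 mm behind, tops at 51 mm, nothing between them above the base. The handles' mid-height lies at 58 mm. The pliers lift straight off.
- fixture: Fixed clamping fixture. Origin: centre of its underside, z up = axis of the upright axle stub. Base 115 mm square, round body 94 mm across, clamp jaws up to 97 mm high within 52 mm of the axis, hub 80 mm across up to 100 mm, washer 50 mm across with its top at 104 mm, then the shaft, 32 mm diameter, top at 145 mm. A ball lever sticks out to 91 mm along x, 57 mm high.
- groove (a point): Middle of the ring groove on the stub's axis, 106 mm above the bench; z up along the axis. The groove (28 mm floor diameter, 5 mm wide) starts at the washer's top face (104 mm), so a ring lying flat on the washer is level with it, its centre 0.25 mm below this point. The stub can be approached from any side.
- wrench: Bystander, to be left alone: combination wrench, 150 mm, lying along its x axis. Origin: in its underside.
- bearing: Bystander, to be left alone: bearing ring, 40 mm outside, 12 mm high, lying flat. Origin: in its underside at the centre.
- dish: Bystander, to be left alone: clear open parts dish, 130 x 90 x 32 mm. Origin: in its underside at the centre.
- injector: Bystander, to be left alone: injector body lying on its side, 125 mm long, 38 mm high. Origin: in its underside at the centre.
- tin: Bystander, to be left alone: small round metal can, 64 mm across, 50 mm high. Origin: in its underside at the centre.
- screwdriver: Bystander, to be left alone: screwdriver, 180 mm, black handle, lying. Origin: in its underside.
- oil_bottle: Bystander, to be left alone: grey plastic bottle, 60 mm across, 150 mm high. Origin: in its underside at the centre.
- gauge_block: Bystander, to be left alone: steel block, 90 x 50 x 40 mm. Origin: in its underside at the centre.
Things that resemble listed ones, but are neither listed nor needed, are in the scene too. Of the things that look like the pliers, the larger one is meant.

How it is judged:
On the way, in this order (a step that is already met when the one before it is completed fails the run):
1. the pliers are held in the fingers and lifted at least 30 mm off their rest (z of pliers in the frame of rest above 0.088 m and contact force between the fingers and pliers above 3 N), for 0.1 s.
2. the ring, spread by the squeezed handles, is over the stub: within 8 mm of its axis and more than 15 mm above the groove (value of joint lever_left above 0.12 rad and horizontal distance between ring_center and groove below 0.008 m and z of ring_center in the frame of groove above 0.015 m), for 0.1 s.
At the end, for the whole second after the job is handed in: The fingers hold the pliers (more than 6 N) squeezed to at least 0.13 of the 0.17 rad, level within 0.1 rad and still; the ring's centre is within 2.5 mm of the groove's height and 6 mm of the stub's axis; the pliers and ring press on the fixture with less than 20 N (value of joint lever_left above 0.13 rad and horizontal distance between ring_center and groove below 0.006 m and z of ring_center in the frame of groove between -0.0025 and 0.0025 m and angle between pliers's own z axis and vertical below 0.1 rad and contact force between the fingers and pliers above 6 N and contact force between pliers and fixture below 20 N and linear speed of pliers below 0.02 m/s); the arm keeps its last pose, push and grip.
It fails at once if the ring or pliers are forced against the fixture with more than 40 N (contact force between pliers and fixture above 40 N).
It fails at once if a bystander is moved more than 30 mm (distance of any of wrench, bearing, dish, injector, tin, screwdriver, oil_bottle, gauge_block from where it was at the start of the episode above 0.03 m).
It also fails if it takes over 43 s, if anything falls off the work surface, if the arm or the gripper's body presses on something with over 40 N, if the wrist force passes 120 N, or if a joint passes its speed limit or range.

## Working session

There is one attempt and no reset: what is moved stays moved. The work goes in short steps, Python scripts to look and compute and a tool call to move; the robot and the scene stay as the last step left them, time stands still between calls to the robot, and variables do not carry over. Pictures are saved under pics/ and viewed, and the job is handed in when it is done.

Besides the shell and the picture viewer there is one more tool, called after "Call:" by a JSON object that holds its "name" and its "arguments". drive_tool: Moves the arm, as the interface text tells. Its arguments: {"type":"object","properties":{"steps":{"type":"array"},"force":{"type":"number"}},"required":["steps"]}

```bash
ls; mkdir -p pics; python3 - <<'E'
from plant import robot
import cv2,numpy as np
s=robot.read_state();print({k:np.round(v,4) for k,v in s.items()})
print(robot.pinch_z)
for n in ["top","side"]:
    p,d=robot.read_camera(n);cv2.imwrite(f"pics/{n}0.png",p);np.savez(f"{n}0.npz",p=p,d=d)
    print(n,robot.get_calibration(n))
E
```

```text
pics
{'t': np.float64(0.0), 'q': array([-1.3264,  0.1311,  1.4893,  0.    ,  1.523 , -0.0854]), 'dq': array([ 0.0007, -0.0013,  0.0007,  0.0003,  0.0001,  0.0004]), 'joint_torque': array([ 1.10000e-03, -5.59829e+01, -4.91761e+01,  7.70000e-02,
        3.52000e-02, -2.00000e-04]), 'tool_pos': array([ 0.1942, -0.5671,  0.2176]), 'orientation': array([-3.0972e+00, -5.1540e-01,  2.0000e-04]), 'force': array([-0.1652,  0.4308,  0.5209]), 'wrist_torque': array([-0.0497,  0.0128, -0.0068]), 'opening': np.float64(0.0929)}
-0.0188
top {'fx': 479.8508945942419, 'fy': 479.8508945942419, 'cx': 309.33587889474245, 'cy': 204.29019641290563, 'eye': array([ 0.46970534, -0.00903202,  1.57779729]), 'attitude': array([-2.16346505,  2.20248869, -0.04015402])}
side {'fx': 445.3794884938876, 'fy': 445.3794884938876, 'cx': 321.22251871606767, 'cy': 198.68495679100064, 'eye': array([0.43367501, 1.0878172 , 0.96875364]), 'attitude': array([-0.16348405,  2.7724604 , -1.34518563])}
```

View pics/top0.png

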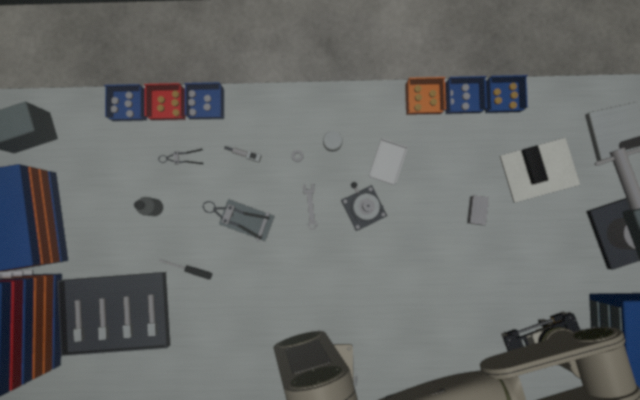

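View pics/side0.png

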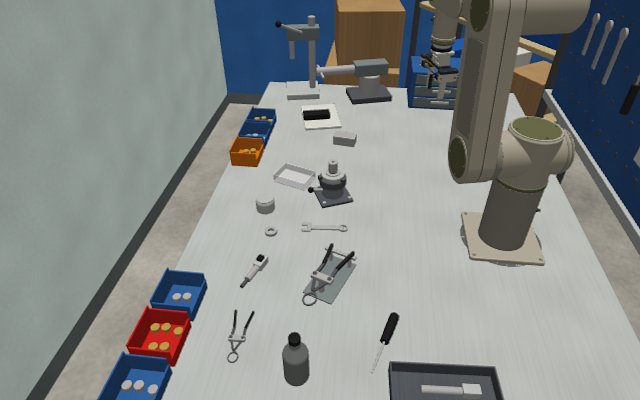

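```bash
cat > h.py <<'E'
import numpy as np,cv2
from scipy.spatial.transform import Rotation as R
def w2p(c,P):
    P=np.atleast_2d(P);q=R.from_rotvec(c['attitude']).inv().apply(P-c['eye'])
    return np.c_[c['fx']*q[:,0]/q[:,2]+c['cx'],c['fy']*q[:,1]/q[:,2]+c['cy']]
def ray(c,uv):
    uv=np.atleast_2d(uv).astype(float)
    return R.from_rotvec(c['attitude']).apply(np.c_[(uv[:,0]-c['cx'])/c['fx'],(uv[:,1]-c['cy'])/c['fy'],np.ones(len(uv))])
def onz(c,uv,z):
    d=ray(c,uv);return c['eye']+d*((z-c['eye'][2])/d[:,2])[:,None]
def cloud(c,d):
    v,u=np.mgrid[0:400,0:640];m=d>0
    r=ray(c,np.c_[u.ravel(),v.ravel()]);P=c['eye']+r*d.ravel()[:,None];return P.reshape(400,640,3)
E
python3 - <<'E'
import numpy as np,cv2
from plant import robot
from h import *
t=np.load('top0.npz');s=np.load('side0.npz')
a=cv2.resize(t['p'][135:250,150:280],None,fx=6,fy=5.2*6/5.2 if 0 else 5.2,interpolation=cv2.INTER_CUBIC)
a=cv2.resize(t['p'][140:240,150:280],None,fx=6,fy=6,interpolation=cv2.INTER_CUBIC);cv2.imwrite('pics/crop_p.png',a)
b=cv2.resize(t['p'][170:240,335:395],None,fx=8,fy=8,interpolation=cv2.INTER_CUBIC);cv2.imwrite('pics/crop_f.png',b)
c=robot.get_calibration('top');P=cloud(c,t['d'])
for uv in [(240,222),(270,240),(320,290),(366,206),(182,157),(150,206),(332,141)]:print(uv,P[uv[1],uv[0]])
np.set_printoptions(precision=0,suppress=True,linewidth=250)
print((P[185:230:2,340:390:2,2]*1000).round())
print((P[195:244:2,200:276:3,2]*1000).round())
E
```

```text
(240, 222) [ 0.50513289  0.25122864 -0.00099857]
(270, 240) [0.44427555 0.15255947 0.0017458 ]
(320, 290) [ 0.27887567 -0.00846577 -0.00047592]
(366, 206) [ 0.54309165 -0.15070254  0.14115719]
(182, 157) [0.72423587 0.44163038 0.00421068]
(150, 206) [0.55716511 0.5125052  0.1055312 ]
(332, 141) [ 0.75834831 -0.05574625  0.05166371]
[[   2.    5.    2.   -2.   -5.    3.   56.   58.   57.   -5.    5.   -5.   -2.   -2.    5.    5.    1.    6.    2.    3.    3.   -8.   -3.    5.    4.]
 [  -2.   -3.   -4.    3.    0.    3.   48.   50.   48.    4.   -4.    6.   -3.    5.    8.   10.    4.    1.    0.    5.    5.    3.    2.   -1.    3.]
 [   1.   -2.    2.    4.    3.    0.    1.   50.   51.    2.    1.    2.    8.   13.    5.   18.   18.    3.    6.    2.    5.    3.   -4.   -1.    2.]
 [   2.   -1.    2.   -2.    3.    3.   -2.    1.   45.   45.   97.   18.    8.    5.   11.   10.   13.   10.    6.    2.    2.    4.   -3.    3.    2.]
 [  -9.    5.    4. 1578.   -3.   -4.   -1.    7.   37.   93.   94.   96.   87.   87.   85.   83.   79.   12.   -2.   -0.   -1.   -4.    6.   -6.   -8.]
 
[... 6029 characters left out ...]
1.    4.    1.   67.   63.   50.    4.   14.    4.    4.    6.]
 [   4.    7.   -0.   -6.   -3.   -0.   -3.    0.    6.   -5.    0.    6.    2.    1.   -1.    3.   -7.    1.    4.   62.   63.    8.    4.    1.    2.    0.]
 [  -1.    2.   -3.    4.    4.    3.   -6.    2.    5.   -0.   -0.    3.    6.    7.   -5.   -2.   -1.    0.    0.   48.   65.    3.    4.   -2.   -4.    4.]
 [  -0.   -2.    2.   -4.    1.    5.   -3.    1.    1.   -1.   -1.   -1.   -9.   -3.   -0.   -2.   -1.   -4.    3.    2.    0.   -1.   -2.    1.   -6.    8.]
 [   0.    7.   -5.   -0.    3.   -1.   -2.    2.   -6.    5.    1.   -7.    6.   -5.   -2.    3.    2.   -4.   -1.   -1.   -2.    4.    1.   -6.   -0.   -2.]]
```

View pics/crop_p.png

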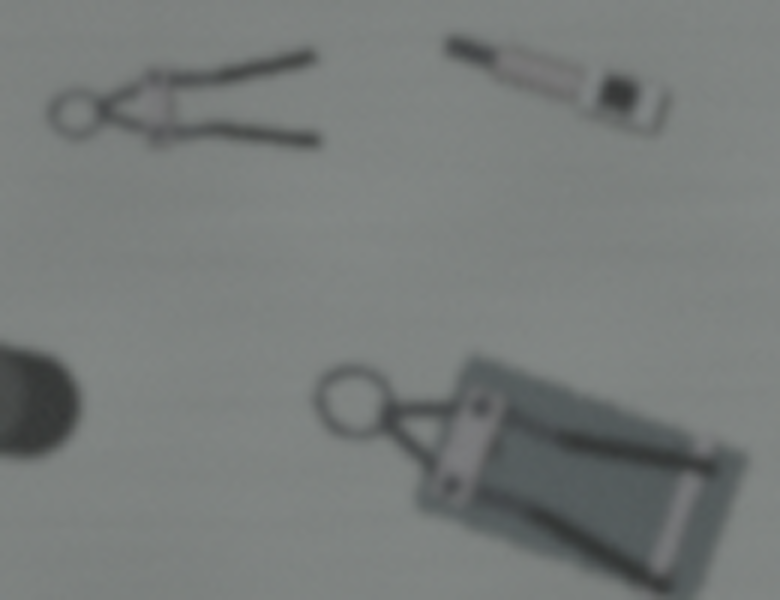

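View pics/crop_f.png

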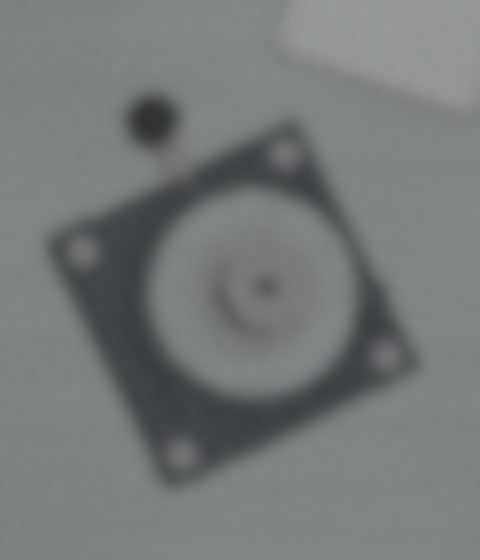

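The two plier-like things are at top-image (182,157), which is small and lies flat on the bench, and at (238,216), which is larger, sits on a grey rest with its handles at about 64 mm, and has the ring at (209,207). The second one is meant. The fixture stub top is at about (368,206) and the fixture's ball lever at (354,185).

```bash
python3 - <<'E'
import numpy as np
from plant import robot
from h import *
c=robot.get_calibration('top');cs=robot.get_calibration('side')
np.set_printoptions(precision=4,suppress=True)
def cp(x,y,z):return onz(c,[150+(x+.5)/6-.5,140+(y+.5)/6-.5],z)[0]
ring=cp(355,402,.0453);e1=cp(712,467,.065);e2=cp(665,585,.065);p1=cp(482,407,.065);p2=cp(450,485,.065)
e=(e1+e2)/2;p=(p1+p2)/2
print('ring',ring,'pivot',p,'ends',e,e1,e2, 'dist',np.linalg.norm((ring-p)[:2]),np.linalg.norm((p-e)[:2]))
d=(ring-e)[:2];d/=np.linalg.norm(d);print('yaw',np.degrees(np.arctan2(d[1],d[0])))
f=lambda x,y,z:onz(c,[335+(x+.5)/8-.5,170+(y+.5)/8-.5],z)[0]
print('dot',f(265,287,.145),'hub',f(252,292,.1))
cor=[f(*q,.012) for q in [(52,242),(290,122),(420,368),(172,488)]];print('corners',np.mean(cor,0),cor)
t=np.load('top0.npz');
P=cloud(c,t['d']);m=np.zeros((400,640),bool);m[185:230,340:392]=1
for lo,hi in [(.132,.16),(.09,.16)]:
    k=m&(P[...,2]>lo)&(P[...,2]<hi);print('cloud',np.median(P[k],0),P[k].mean(0),k.sum(),(P[k].max(0)+P[k].min(0))/2)
s=np.load('side0.npz');Ps=cloud(cs,s['d']);m=np.zeros((400,640),bool);m[150:210,305:360]=1
k=m&(Ps[...,2]>.115)&(Ps[...,2]<.16);print('side shaft',Ps[k].mean(0),k.sum(),Ps[k].max(0),Ps[k].min(0))
cv2.imwrite('pics/side_c.png',np.hstack([cv2.resize(s['p'][150:215,300:365],None,fx=6,fy=6,interpolation=cv2.INTER_CUBIC),cv2.resize(s['p'][240:305,298:363],None,fx=6,fy=6,interpolation=cv2.INTER_CUBIC)]))
print('proj',w2p(cs,[p,ring,e,f(265,287,.145)]))
E
```

```text
ring [0.5554 0.3438 0.0453] pivot [0.53   0.2806 0.065 ] ends [0.4858 0.1635 0.065 ] [0.5165 0.1507 0.065 ] [0.455  0.1762 0.065 ] dist 0.06815071751157104 0.12518927216305017
yaw 68.89468635356104
dot [ 0.5445 -0.1554  0.145 ] hub [ 0.545  -0.1549  0.1   ]
corners [ 0.5444 -0.1559  0.012 ] [array([ 0.5714, -0.0827,  0.012 ]), array([ 0.6187, -0.1808,  0.012 ]), array([ 0.5173, -0.2311,  0.012 ]), array([ 0.4703, -0.1293,  0.012 ])]
cloud [ 0.5431 -0.1558  0.1443] [ 0.5442 -0.1553  0.1447] 89 [ 0.5444 -0.1565  0.1459]
cloud [ 0.5427 -0.1528  0.101 ] [ 0.5436 -0.1549  0.1072] 594 [ 0.5457 -0.1625  0.1221]
side shaft [ 0.5461 -0.1472  0.1354] 105 [ 0.5607 -0.1347  0.1508] [ 0.5324 -0.1726  0.115 ]
proj [[322.8066 275.6619]
 [310.3303 298.0755]
 [342.7573 246.5766]
 [333.6543 161.3642]]
```

View pics/side_c.png

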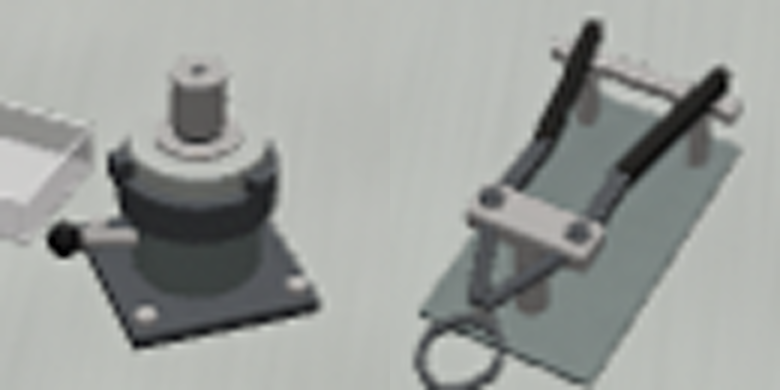

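Call:
{"name": "drive_tool", "arguments": {"steps": [{"jaw":1,"tx":0.86,"ty":-0.99,"tz":-0.1,"turn":-0.278},{"jaw":1,"tx":0.86,"ty":-0.99,"tz":-0.1,"turn":-0.278},{"jaw":1,"tx":0.86,"ty":-0.99,"tz":-0.1,"turn":-0.278},{"jaw":1,"tx":0.86,"ty":-0.99,"tz":-0.1,"turn":-0.278},{"jaw":1,"tx":0.86,"ty":-0.99,"tz":-0.1,"turn":-0.278},{"jaw":1,"tx":0.86,"ty":-0.99,"tz":-0.1,"turn":-0.278},{"jaw":1,"tx":0.86,"ty":-0.99,"tz":-0.1,"turn":-0.278},{"jaw":1,"tx":0.86,"ty":-0.99,"tz":-0.1,"turn":-0.278},{"jaw":1,"tx":0.86,"ty":-0.99,"tz":-0.1,"turn":-0.278},{"jaw":1,"tx":0.86,"ty":-0.99,"tz":-0.1,"turn":-0.278},{"jaw":1,"tx":0.86,"ty":-0.99,"tz":-0.1,"turn":-0.278}]}}

```text
t: 1.2
tool_pos: [0.3418, -0.2038, 0.2483]
orientation: [-2.59, -1.777, 0.001]
force: [-0.1, 0.4, 0.5]
opening: 0.093
```

Call:
{"name": "drive_tool", "arguments": {"steps": [{"jaw":1,"tx":0.9},{"jaw":1,"tx":0.9},{"jaw":1,"tx":0.9},{"jaw":1,"tx":0.9},{"jaw":1,"tx":0.9},{"jaw":1,"tx":0.9},{"jaw":1,"tx":0.9}]}}

```text
schema error: expected keys jaw, tx, ty, tz, turn
```

Call:
{"name": "drive_tool", "arguments": {"steps": [{"jaw":1,"tx":0.59},{"jaw":1,"tx":0.59},{"jaw":1,"tx":0.59},{"jaw":1,"tx":0.59},{"jaw":1,"tx":0.59},{"jaw":1,"tx":0.59}]}}

```text
schema error: expected keys jaw, tx, ty, tz, turn
```

```bash
python3 - <<'E'
from plant import robot
import cv2,numpy as np
c=robot.get_calibration('wrist');p,d=robot.read_camera('wrist');cv2.imwrite('pics/w1.png',p);np.savez('w1.npz',p=p,d=d,**c);s=robot.read_state();print(c,s['tool_pos'],s['orientation'],s['t'])
E
```

```text
{'fx': 309.70691628693146, 'fy': 309.70691628693146, 'cx': 319.46062044577457, 'cy': 197.02468067573574, 'eye': array([ 0.36798545, -0.13411465,  0.4130892 ]), 'attitude': array([ 2.8243064 , -0.52665697, -0.07399263])} [ 0.34170003 -0.20405253  0.24827863] [-2.59101327e+00 -1.77565096e+00  8.91029151e-04] 1.25
```

View pics/w1.png

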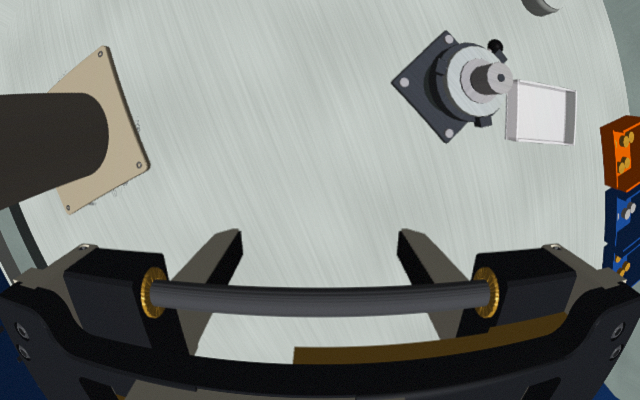

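The wrist view shows the fixture stub's top at about (497,77), with the dish next to it. All five keys are needed in every row, so I'm resending the move.

Call:
{"name": "drive_tool", "arguments": {"steps": [{"jaw":1,"tx":0.9,"ty":0,"tz":0,"turn":0},{"jaw":1,"tx":0.9,"ty":0,"tz":0,"turn":0},{"jaw":1,"tx":0.9,"ty":0,"tz":0,"turn":0},{"jaw":1,"tx":0.9,"ty":0,"tz":0,"turn":0},{"jaw":1,"tx":0.9,"ty":0,"tz":0,"turn":0},{"jaw":1,"tx":0.9,"ty":0,"tz":0,"turn":0},{"jaw":1,"tx":0.9,"ty":0,"tz":0,"turn":0}]}}

```text
t: 1.95
tool_pos: [0.4398, 0.0498, 0.248]
orientation: [-2.588, -1.779, 0.001]
force: [-0.1, 0.2, -0.6]
opening: 0.093
```

Call:
{"name": "drive_tool", "arguments": {"steps": [{"jaw":1,"tx":0.59,"ty":0,"tz":0,"turn":0},{"jaw":1,"tx":0.59,"ty":0,"tz":0,"turn":0},{"jaw":1,"tx":0.59,"ty":0,"tz":0,"turn":0},{"jaw":1,"tx":0.59,"ty":0,"tz":0,"turn":0},{"jaw":1,"tx":0.59,"ty":0,"tz":0,"turn":0},{"jaw":1,"tx":0.59,"ty":0,"tz":0,"turn":0}]}}

```text
t: 2.55
tool_pos: [0.5033, 0.2121, 0.2479]
orientation: [2.591, 1.776, -0.003]
force: [-0.4, 0.3, 0.5]
opening: 0.093
```

```bash
cat >> h.py <<'E'
def fray(c,uv):
    uv=np.atleast_2d(uv).astype(float);x=(uv[:,0]-c['cx'])/c['fx'];y=(uv[:,1]-c['cy'])/c['fy'];r=np.hypot(x,y);k=np.sin(r)/np.maximum(r,1e-9)
    return R.from_rotvec(c['attitude']).apply(np.c_[x*k,y*k,np.cos(r)])
def fonz(c,uv,z):
    d=fray(c,uv);return c['eye']+d*((z-c['eye'][2])/d[:,2])[:,None]
def fw2p(c,P):
    q=R.from_rotvec(c['attitude']).inv().apply(np.atleast_2d(P)-c['eye']);h=np.hypot(q[:,0],q[:,1]);r=np.arctan2(h,q[:,2])
    return np.c_[c['fx']*r*q[:,0]/h+c['cx'],c['fy']*r*q[:,1]/h+c['cy']]
def snap(tag):
    from plant import robot
    c=robot.get_calibration('wrist');s=robot.read_state();p,d=robot.read_camera('wrist')
    cv2.imwrite(f'pics/{tag}.png',p);np.savez(f'{tag}.npz',p=p,d=d,**c)
    print('t',s['t'],'tcp',s['tool_pos'].round(4),s['orientation'].round(4),'F',s['force'].round(1),'op',round(float(s['opening']),4));return c,p,d
E
python3 - <<'E'
from h import *
c,p,d=snap('w2')
print(c['eye'],c['attitude'])
a=np.load('w1.npz');print(fonz(a,[497,77],.145))
E
```

```text
t 2.55 tcp [0.5033 0.2121 0.2479] [ 2.5911  1.7761 -0.003 ] F [-0.4  0.3  0.5] op 0.093
[0.52960516 0.28193628 0.41258957] [ 2.82281718 -0.52758513 -0.07494043]
[[ 0.54110873 -0.15410765  0.145     ]]
```

View pics/w2.png

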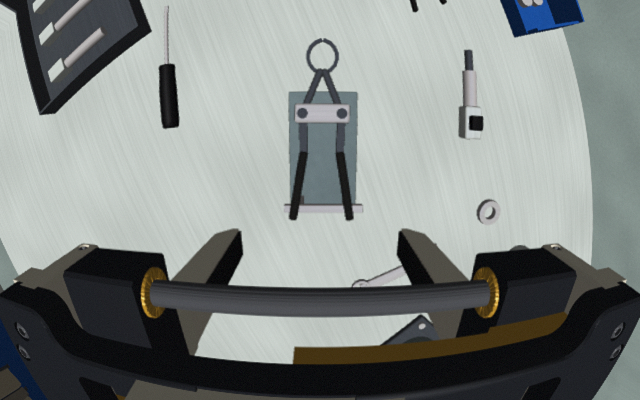

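The pliers are upright in the wrist view: ring at (322,56), pivots at (303,113) and (342,113), grip ends near (295,214) and (348,214).

```bash
python3 - <<'E'
from h import *
a=dict(np.load('w2.npz'));p=a['p']
o=cv2.resize(p[30:230,260:380],None,fx=3,fy=3,interpolation=cv2.INTER_CUBIC);cv2.imwrite('pics/w2c.png',o)
np.set_printoptions(precision=4,suppress=True)
g=cv2.cvtColor(p,cv2.COLOR_BGR2GRAY).astype(int)
# ring: dark pixels in the region
m=np.zeros_like(g,bool);m[34:66,300:345]=1;m&=(g<120)
ys,xs=np.nonzero(m);k=ys<66
print('ring minmax',xs.min(),xs.max(),ys.min(),ys.max())
(cx,cy),r=cv2.minEnclosingCircle(np.c_[xs,ys].astype(np.float32));print(cx,cy,r)
ring=fonz(a,[cx,cy],.045)[0]
pv=fonz(a,[[302.5,113],[342.2,113]],.066)
for row in (160,170,180,190,200):
    w=np.nonzero((g[row,285:360]<60))[0]+285;l=w[w<320];rr=w[w>320]
    L=fonz(a,[[l.mean(),row],[rr.mean(),row]],.062);print(row,l.min(),l.max(),rr.min(),rr.max(),L.mean(0),np.linalg.norm(L[0]-L[1]))
print('ring',ring,'piv',pv.mean(0),np.linalg.norm(pv[0]-pv[1]))
v=(ring-pv.mean(0))[:2];print(np.linalg.norm(v),np.degrees(np.arctan2(v[1],v[0])))
E
```

```text
ring minmax 307 338 38 65
322.3446044921875 54.85135269165039 17.01376724243164
160 298 306 337 344 [0.5113 0.2306 0.062 ] 0.044057570395437104
170 296 304 338 346 [0.5068 0.2198 0.062 ] 0.0483963014532579
180 295 302 340 347 [0.5026 0.2088 0.062 ] 0.052250832993767385
190 293 300 341 349 [0.498  0.1977 0.062 ] 0.05679232482818288
200 292 300 342 350 [0.4939 0.1862 0.062 ] 0.05908210804399327
ring [0.5571 0.3451 0.045 ] piv [0.5318 0.2803 0.066 ] 0.04394535365161893
0.06962470514738874 68.71242322033567
```

View pics/w2c.png

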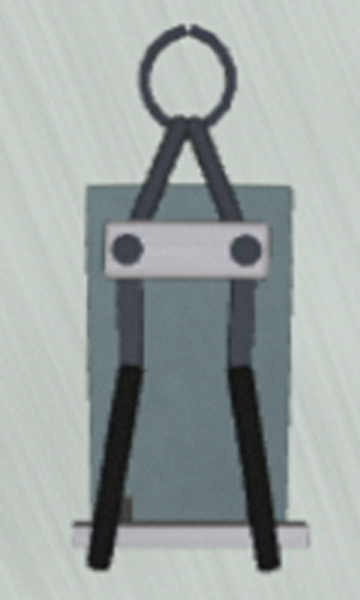

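Call:
{"name": "drive_tool", "arguments": {"steps": [{"jaw":1,"tx":0.007,"ty":0.005,"tz":0.15,"turn":0.002},{"jaw":1,"tx":0.007,"ty":0.005,"tz":0.3,"turn":0.002},{"jaw":1,"tx":0.007,"ty":0.005,"tz":0.42,"turn":0.002},{"jaw":1,"tx":0.007,"ty":0.005,"tz":0.54,"turn":0.002},{"jaw":1,"tx":0.007,"ty":0.005,"tz":0.62,"turn":0.002},{"jaw":1,"tx":0.007,"ty":0.005,"tz":0.67,"turn":0.002},{"jaw":1,"tx":0.007,"ty":0.005,"tz":0.697,"turn":0.002},{"jaw":1,"tx":0.007,"ty":0.005,"tz":0.697,"turn":0.002},{"jaw":1,"tx":0.007,"ty":0.005,"tz":0.697,"turn":0.002}]}}

```text
t: 3.5
tool_pos: [0.5062, 0.2154, 0.041]
orientation: [2.595, 1.769, 0.003]
force: [-0.1, -0.3, 0.9]
opening: 0.0929
```

```bash
python3 - <<'E'
from h import *
c,p,d=snap('w3')
E
```

```text
t 3.5 tcp [0.5062 0.2154 0.041 ] [2.5955 1.7688 0.0032] F [-0.1 -0.3  0.9] op 0.0929
```

View pics/w3.png

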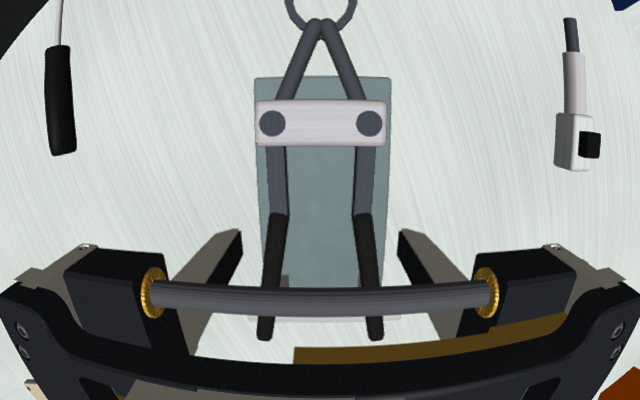

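Call:
{"name": "drive_tool", "arguments": {"steps": [{"jaw":1,"tx":-0.005,"ty":0,"tz":0.007,"turn":0},{"jaw":1,"tx":-0.005,"ty":0,"tz":0.007,"turn":0},{"jaw":0,"tx":-0.005,"ty":0,"tz":0.007,"turn":0},{"jaw":0,"tx":-0.005,"ty":0,"tz":0.007,"turn":0},{"jaw":0,"tx":-0.005,"ty":0,"tz":0.007,"turn":0},{"jaw":0,"tx":-0.005,"ty":0,"tz":0.007,"turn":0},{"jaw":0,"tx":-0.005,"ty":0,"tz":0.007,"turn":0},{"jaw":0,"tx":-0.005,"ty":0,"tz":0.007,"turn":0},{"jaw":0,"tx":-0.005,"ty":0,"tz":0.007,"turn":0},{"jaw":0,"tx":-0.005,"ty":0,"tz":0.007,"turn":0},{"jaw":0,"tx":-0.005,"ty":0,"tz":0.007,"turn":0},{"jaw":0,"tx":-0.005,"ty":0,"tz":0.007,"turn":0}], "force": 40}}

```text
t: 4.75
tool_pos: [0.5046, 0.2141, 0.0375]
orientation: [-2.596, -1.77, -0.0]
force: [0.7, -0.3, -0.6]
opening: 0.0348
```

```bash
python3 - <<'E'
from h import *
c,p,d=snap('w4')
E
```

```text
t 4.75 tcp [0.5046 0.2141 0.0375] [-2.5956e+00 -1.7699e+00 -3.0000e-04] F [ 0.7 -0.3 -0.6] op 0.0348
```

View pics/w4.png

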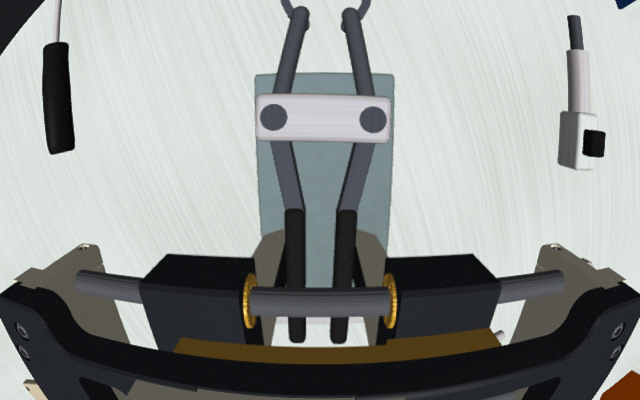

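The handles are squeezed with their grips parallel and the ring is spread. The opening reads 34.8 mm, which matches the 36 mm full squeeze. Lifting now.

Call:
{"name": "drive_tool", "arguments": {"steps": [{"jaw":0,"tx":0,"ty":0,"tz":-0.03,"turn":0},{"jaw":0,"tx":0,"ty":0,"tz":-0.08,"turn":0},{"jaw":0,"tx":0,"ty":0,"tz":-0.14,"turn":0},{"jaw":0,"tx":0,"ty":0,"tz":-0.22,"turn":0},{"jaw":0,"tx":0,"ty":0,"tz":-0.3,"turn":0},{"jaw":0,"tx":0,"ty":0,"tz":-0.38,"turn":0},{"jaw":0,"tx":0,"ty":0,"tz":-0.44,"turn":0},{"jaw":0,"tx":0,"ty":0,"tz":-0.48,"turn":0},{"jaw":0,"tx":0,"ty":0,"tz":-0.5,"turn":0},{"jaw":0,"tx":0,"ty":0,"tz":-0.5,"turn":0},{"jaw":0,"tx":0,"ty":0,"tz":-0.5,"turn":0}]}}

```text
t: 5.9
tool_pos: [0.504, 0.2139, 0.1866]
orientation: [-2.595, -1.77, 0.002]
force: [-0.5, -0.3, -2.0]
opening: 0.0342
```

```bash
python3 - <<'E'
from h import *
from plant import robot
c,p,d=snap('w5')
s,_=robot.read_camera('side');cv2.imwrite('pics/s5.png',s)
o=cv2.resize(s[170:310,250:400],None,fx=4,fy=4);cv2.imwrite('pics/s5c.png',o)
E
```

```text
t 5.9 tcp [0.504  0.2139 0.1866] [-2.5953e+00 -1.7696e+00  2.0000e-03] F [-0.5 -0.3 -2. ] op 0.0342
```

View pics/w5.png

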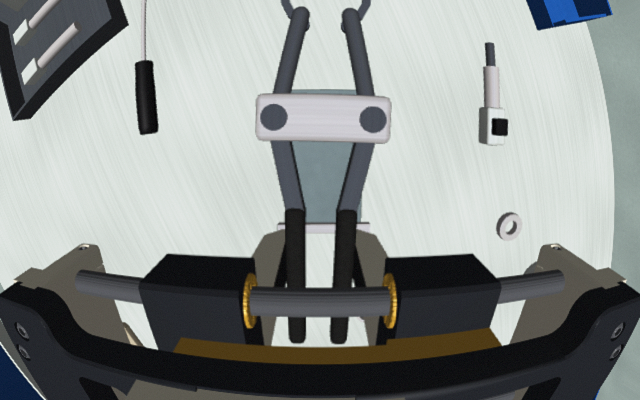

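View pics/s5c.png

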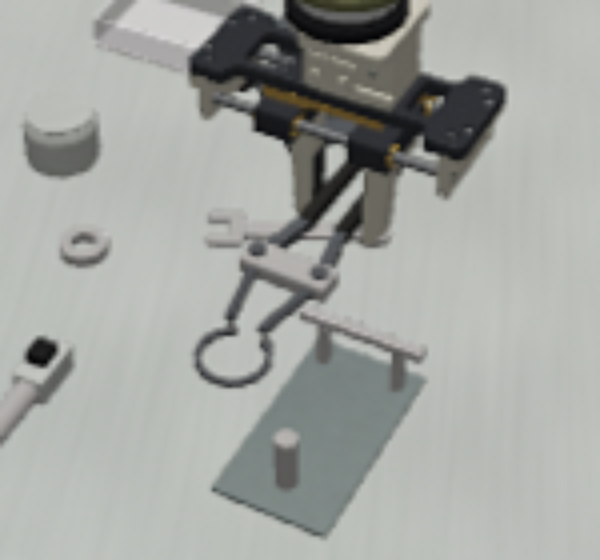

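```bash
cat >> h.py <<'E'
def totool(s_pos,s_rv,P): return R.from_rotvec(s_rv).inv().apply(np.atleast_2d(P)-s_pos)
E
python3 - <<'E'
from h import *
np.set_printoptions(precision=4,suppress=True)
a=dict(np.load('w5.npz'));g=cv2.cvtColor(a['p'],cv2.COLOR_BGR2GRAY)
o=cv2.resize(a['p'][0:150,240:400],None,fx=4,fy=4,interpolation=cv2.INTER_CUBIC);cv2.imwrite('pics/w5c.png',o)
tp=np.array([.504,.2139,.1866]);rv=np.array([-2.5953,-1.7696,.002])
h=.1866+.0205
piv=fonz(a,[[274,117.5],[373,119]],h+.009);print('piv tool',totool(tp,rv,piv),totool(tp,rv,piv).mean(0))
# plate depth and depth-based
d=a['d'];print('depth at plate',d[118,323], d[110:126,300:350].mean())
r=fray(a,[323,118]);Rm=R.from_rotvec(a['attitude']);zc=Rm.inv().apply(r)[0,2];P=a['eye']+r*d[118,323]/zc;print('plate pt world',P,totool(tp,rv,P))
print('eye tool',totool(tp,rv,a['eye']))
E
```

```text
piv tool [[ 0.0725 -0.0206 -0.0295]
 [ 0.0719  0.0225 -0.0296]] [ 0.0722  0.001  -0.0296]
depth at plate 0.1334068 0.13344093
plate pt world [[0.531  0.2806 0.2134]] [[ 0.072   0.0007 -0.0269]]
eye tool [[ 0.0743 -0.0007 -0.1648]]
```

View pics/w5c.png

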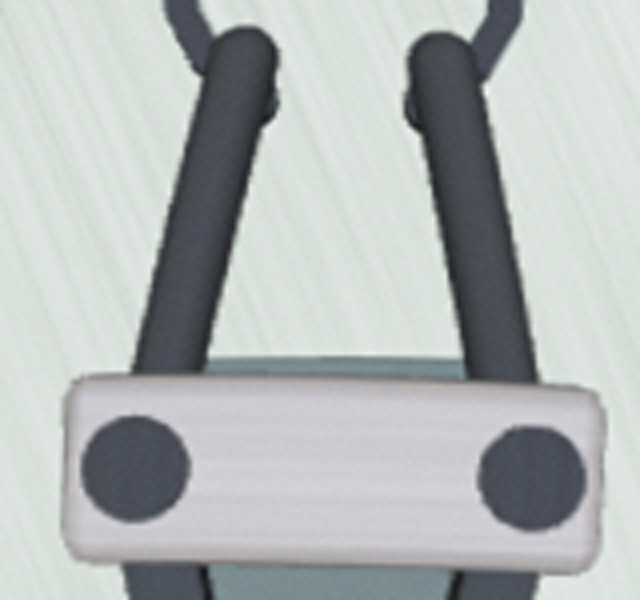

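Call:
{"name": "drive_tool", "arguments": {"steps": [{"jaw":0,"tx":-0.04,"ty":0.02,"tz":0,"turn":0},{"jaw":0,"tx":-0.11,"ty":0.06,"tz":0,"turn":0},{"jaw":0,"tx":-0.2,"ty":0.11,"tz":0,"turn":0},{"jaw":0,"tx":-0.3,"ty":0.16,"tz":0,"turn":0},{"jaw":0,"tx":-0.4,"ty":0.22,"tz":0,"turn":0},{"jaw":0,"tx":-0.5,"ty":0.28,"tz":0,"turn":0},{"jaw":0,"tx":-0.6,"ty":0.33,"tz":0,"turn":0},{"jaw":0,"tx":-0.7,"ty":0.39,"tz":0,"turn":0},{"jaw":0,"tx":-0.8,"ty":0.45,"tz":0,"turn":0},{"jaw":0,"tx":-0.88,"ty":0.49,"tz":0,"turn":0}]}}

```text
t: 7.0
tool_pos: [0.5444, -0.0883, 0.1869]
orientation: [-2.597, -1.768, 0.001]
force: [0.8, -0.0, -2.0]
opening: 0.0341
```

Call:
{"name": "drive_tool", "arguments": {"steps": [{"jaw":0,"tx":-0.09,"ty":0.05,"tz":0,"turn":0},{"jaw":0,"tx":-0.18,"ty":0.1,"tz":0,"turn":0},{"jaw":0,"tx":-0.27,"ty":0.15,"tz":0,"turn":0},{"jaw":0,"tx":-0.36,"ty":0.2,"tz":0,"turn":0},{"jaw":0,"tx":-0.44,"ty":0.25,"tz":0,"turn":0},{"jaw":0,"tx":-0.5,"ty":0.28,"tz":0,"turn":0},{"jaw":0,"tx":-0.54,"ty":0.31,"tz":0,"turn":0},{"jaw":0,"tx":-0.55,"ty":0.32,"tz":0,"turn":0},{"jaw":0,"tx":-0.55,"ty":0.32,"tz":0,"turn":0},{"jaw":0,"tx":-0.55,"ty":0.32,"tz":0,"turn":0}]}}

```text
t: 8.0
tool_pos: [0.5741, -0.2731, 0.1873]
orientation: [-2.594, -1.771, -0.0]
force: [0.2, -0.2, -2.0]
opening: 0.0343
```

```bash
python3 - <<'E'
from h import *
c,p,d=snap('w6')
E
```

```text
t 8.0 tcp [ 0.5741 -0.2731  0.1873] [-2.5943e+00 -1.7707e+00 -2.0000e-04] F [ 0.2 -0.2 -2. ] op 0.0343
```

View pics/w6.png

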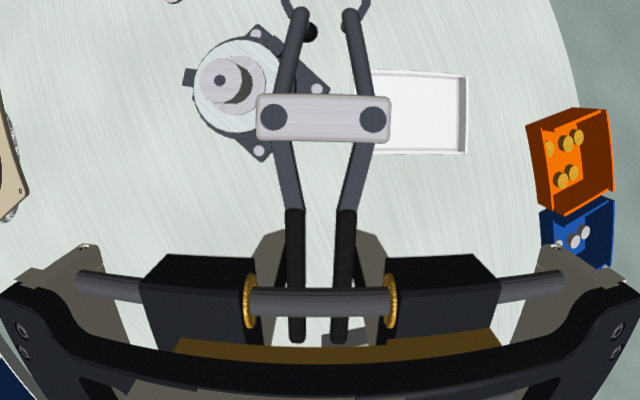

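Stub top face at about (220,80) with its centre dot. Pivots still at (274,117) and (373,119), so the grip has not slipped.

```bash
python3 - <<'E'
from h import *
np.set_printoptions(precision=4,suppress=True)
a=dict(np.load('w6.npz'))
o=cv2.resize(a['p'][30:130,180:280],None,fx=6,fy=6,interpolation=cv2.INTER_CUBIC);cv2.imwrite('pics/w6c.png',o)
g=cv2.cvtColor(a['p'],cv2.COLOR_BGR2GRAY).astype(float)
w=np.maximum(0,120-g[74:87,213:227]);ys,xs=np.mgrid[74:87,213:227];dot=[(w*xs).sum()/w.sum(),(w*ys).sum()/w.sum()]
tp=np.array([.5741,-.2731,.1873]);rv=np.array([-2.5943,-1.7707,-.0002])
S=fonz(a,dot,.145)[0];print('dot',dot,S,'tool',totool(tp,rv,S))
E
```

```text
dot [np.float64(219.34551067661437), np.float64(79.9521481862619)] [ 0.546  -0.1555  0.145 ] tool [[ 0.0992 -0.069   0.0424]]
```

View pics/w6c.png

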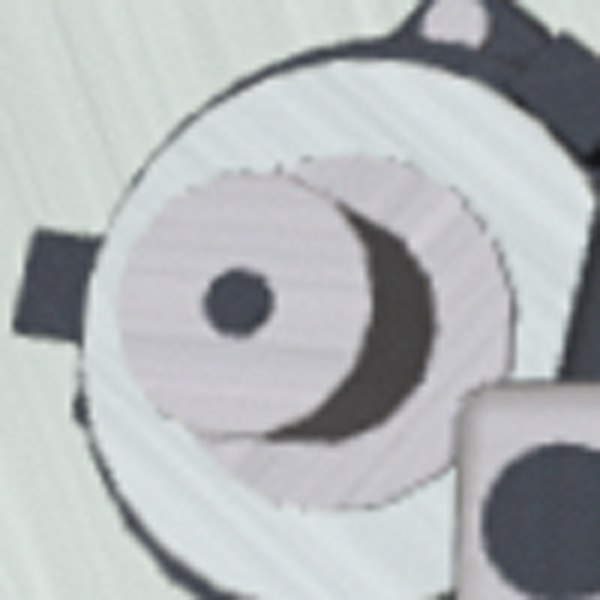

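Call:
{"name": "drive_tool", "arguments": {"steps": [{"jaw":0,"tx":-0.02,"ty":-0.03,"tz":0,"turn":0},{"jaw":0,"tx":-0.06,"ty":-0.1,"tz":0,"turn":0},{"jaw":0,"tx":-0.1,"ty":-0.17,"tz":0,"turn":0},{"jaw":0,"tx":-0.13,"ty":-0.22,"tz":0,"turn":0},{"jaw":0,"tx":-0.137,"ty":-0.235,"tz":0,"turn":0},{"jaw":0,"tx":-0.137,"ty":-0.235,"tz":0,"turn":0},{"jaw":0,"tx":-0.137,"ty":-0.235,"tz":0.05,"turn":0},{"jaw":0,"tx":-0.137,"ty":-0.235,"tz":0.1,"turn":0},{"jaw":0,"tx":-0.137,"ty":-0.235,"tz":0.1,"turn":0},{"jaw":0,"tx":-0.137,"ty":-0.235,"tz":0.1,"turn":0}]}}

```text
t: 9.05
tool_pos: [0.4929, -0.2859, 0.1558]
orientation: [-2.593, -1.769, 0.002]
force: [0.1, 0.2, -1.8]
opening: 0.0346
```

```bash
python3 - <<'E'
from h import *
from plant import robot
c,p,d=snap('w7')
o=[cv2.resize(p[0:100,270:370],None,fx=4,fy=4,interpolation=cv2.INTER_CUBIC)]
for n in ('side','top'):
    s,_=robot.read_camera(n);np.savez(n+'7.npz',p=s)
    if n=='side':o.append(cv2.resize(s[120:220,285:385],None,fx=4,fy=4,interpolation=cv2.INTER_CUBIC))
    else: cv2.imwrite('pics/t7.png',cv2.resize(s[160:280,300:450],None,fx=5,fy=5,interpolation=cv2.INTER_CUBIC))
cv2.imwrite('pics/c7.png',np.hstack(o))
E
```

```text
t 9.05 tcp [ 0.4929 -0.2859  0.1558] [-2.5929e+00 -1.7689e+00  1.6000e-03] F [ 0.1  0.2 -1.8] op 0.0346
```

View pics/c7.png

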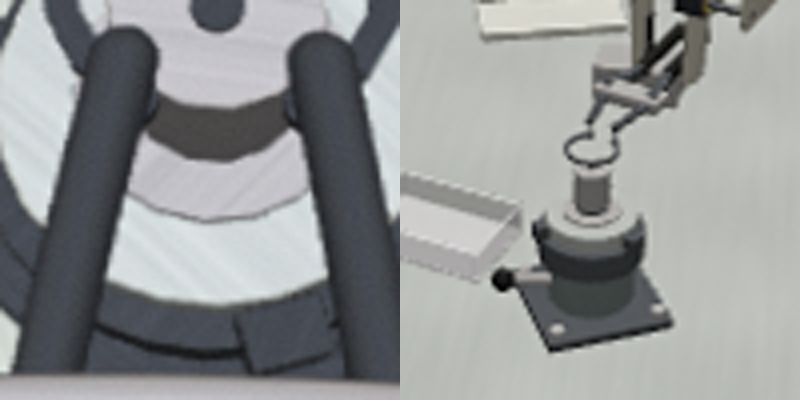

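View pics/t7.png

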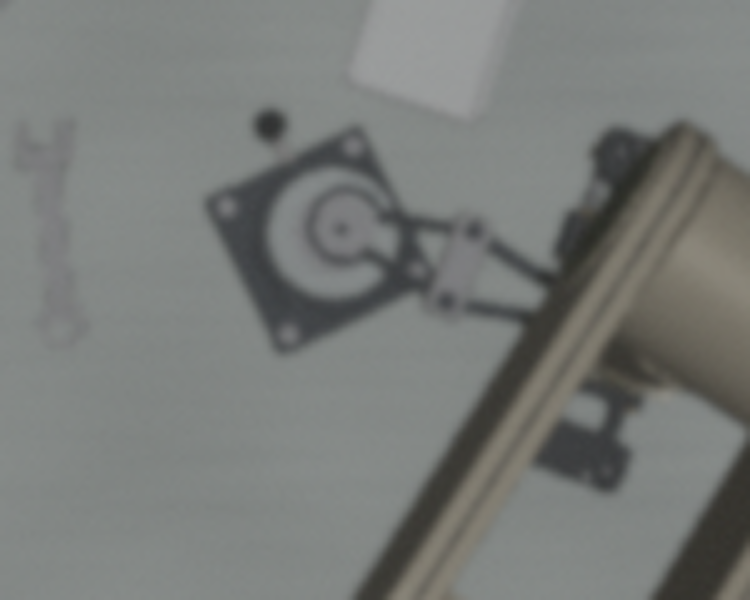

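```bash
python3 - <<'E'
from h import *
from plant import robot
np.set_printoptions(precision=4,suppress=True)
a=dict(np.load('w7.npz'));g=cv2.cvtColor(a['p'],cv2.COLOR_BGR2GRAY).astype(float)
tp=np.array([.4929,-.2859,.1558]);rv=np.array([-2.5929,-1.7689,.0016])
# shaft's top face near edge + dot
row=g[2,300:350];print(row.astype(int))
xs=np.nonzero(g[1,305:345]<110)[0]+305;print(xs)
for y in (0,1,2,3,4,5,6): 
    k=np.nonzero(g[y,312:338]<110)[0]+312;print(y,k.min() if len(k) else None,k.max() if len(k) else None,end='; ')
S=fonz(a,[323.9,2.0],.145);print('\ndot tool',totool(tp,rv,S),S)
# plate
piv=fonz(a,[[274,117.5],[373,119]],.1558+.0295);print('piv tool',totool(tp,rv,piv).mean(0))
# tips
print('tips',totool(tp,rv,fonz(a,[[300.5,13],[352,14]],.1558+.0205)))
# top: ring
c=robot.get_calibration('top');p=np.load('top7.npz')['p'];G=cv2.cvtColor(p,cv2.COLOR_BGR2GRAY)
cr=cv2.resize(G[185:225,350:395],None,fx=10,fy=10,interpolation=cv2.INTER_CUBIC);cr=cv2.createCLAHE(3).apply(cr)
cv2.imwrite('pics/t7z.png',cv2.resize(cr,None,fx=1.6,fy=1.48))
ring=np.r_[tp+R.from_rotvec(rv).apply([.140,.0015,-.006])];print('ring pred',ring,'px',w2p(c,ring),'stub top px',w2p(c,[.5445,-.1555,.145]))
E
```

```text
[196 194 198 197 198 197 196 199 199 197 197 199 198 198 201 200 187 124
  75  72  73  72  73  75  74  75  77  74  75  71  92 160 203 202 200 200
 200 200 202 201 200 201 201 200 200 201 199 200 197 198]
[318 319 320 321 322 323 324 325 326 327 328 329 330]
0 318 330; 1 318 330; 2 318 330; 3 318 330; 4 318 329; 5 319 329; 6 320 328; 
dot tool [[0.14   0.0017 0.0109]] [[ 0.5455 -0.1561  0.145 ]]
piv tool [ 0.0723  0.0009 -0.0295]
tips [[ 0.1227 -0.0096 -0.0204]
 [ 0.1223  0.0143 -0.0205]]
ring pred [ 0.5454 -0.1561  0.1619] px [[368.5039 204.8186]] stub top px [[367.7254 205.4312]]
```

View pics/t7z.png

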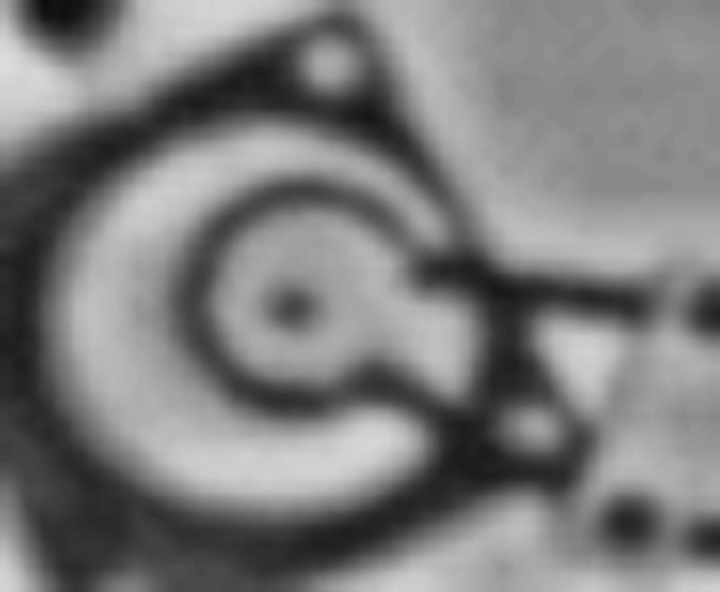

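Call:
{"name": "drive_tool", "arguments": {"steps": [{"jaw":0,"tx":0.001,"ty":-0.007,"tz":0,"turn":0},{"jaw":0,"tx":0.001,"ty":-0.007,"tz":0,"turn":0},{"jaw":0,"tx":0.001,"ty":-0.007,"tz":0.02,"turn":0},{"jaw":0,"tx":0.001,"ty":-0.007,"tz":0.035,"turn":0},{"jaw":0,"tx":0.001,"ty":-0.007,"tz":0.045,"turn":0},{"jaw":0,"tx":0.001,"ty":-0.007,"tz":0.055,"turn":0},{"jaw":0,"tx":0.001,"ty":-0.007,"tz":0.065,"turn":0},{"jaw":0,"tx":0.001,"ty":-0.007,"tz":0.07,"turn":0},{"jaw":0,"tx":0.001,"ty":-0.007,"tz":0.07,"turn":0}]}}

```text
t: 10.1
tool_pos: [0.4914, -0.2855, 0.1361]
orientation: [-2.595, -1.77, 0.0]
force: [0.2, 0.5, -1.7]
opening: 0.0346
```

```bash
python3 - <<'E'
from h import *
from plant import robot
c,p,d=snap('w8')
s,_=robot.read_camera('side')
cv2.imwrite('pics/c8.png',np.hstack([cv2.resize(p[0:100,270:370],None,fx=4,fy=4,interpolation=cv2.INTER_CUBIC),cv2.resize(s[145:195,310:360],None,fx=8,fy=8,interpolation=cv2.INTER_CUBIC)]))
E
```

```text
t 10.1 tcp [ 0.4914 -0.2855  0.1361] [-2.5953e+00 -1.7696e+00  3.0000e-04] F [ 0.2  0.5 -1.7] op 0.0346
```

View pics/c8.png

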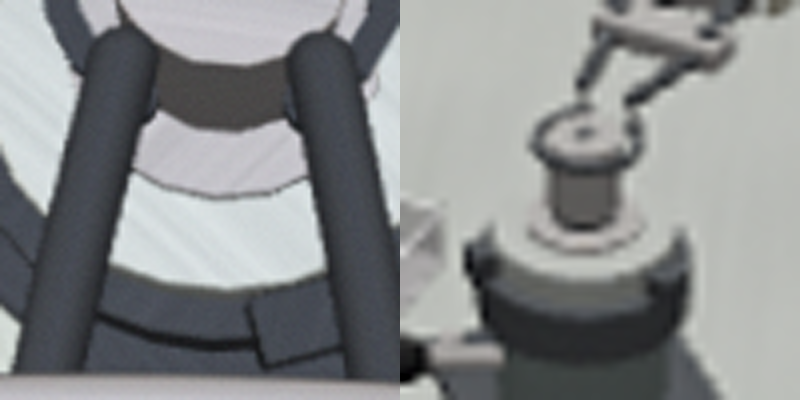

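The ring encircles the stub top with no contact force, so I continue down.

Call:
{"name": "drive_tool", "arguments": {"steps": [{"jaw":0,"tx":0,"ty":0,"tz":0.015,"turn":0},{"jaw":0,"tx":0,"ty":0,"tz":0.03,"turn":0},{"jaw":0,"tx":0,"ty":0,"tz":0.045,"turn":0},{"jaw":0,"tx":0,"ty":0,"tz":0.06,"turn":0},{"jaw":0,"tx":0,"ty":0,"tz":0.075,"turn":0},{"jaw":0,"tx":0,"ty":0,"tz":0.085,"turn":0},{"jaw":0,"tx":0,"ty":0,"tz":0.095,"turn":0},{"jaw":0,"tx":0,"ty":0,"tz":0.1,"turn":0},{"jaw":0,"tx":0,"ty":0,"tz":0.1,"turn":0}]}}

```text
t: 11.1
tool_pos: [0.4914, -0.2854, 0.1062]
orientation: [-2.595, -1.77, 0.0]
force: [-0.4, -0.0, -1.4]
opening: 0.0343
```

```bash
python3 - <<'E'
from h import *
from plant import robot
c,p,d=snap('w9')
s,_=robot.read_camera('side')
cv2.imwrite('pics/c9.png',np.hstack([cv2.resize(p[0:100,270:370],None,fx=4,fy=4,interpolation=cv2.INTER_CUBIC),cv2.resize(s[145:195,310:360],None,fx=8,fy=8,interpolation=cv2.INTER_CUBIC)]))
E
```

```text
t 11.1 tcp [ 0.4914 -0.2854  0.1062] [-2.5953e+00 -1.7697e+00  1.0000e-04] F [-0.4 -0.  -1.4] op 0.0343
```

View pics/c9.png

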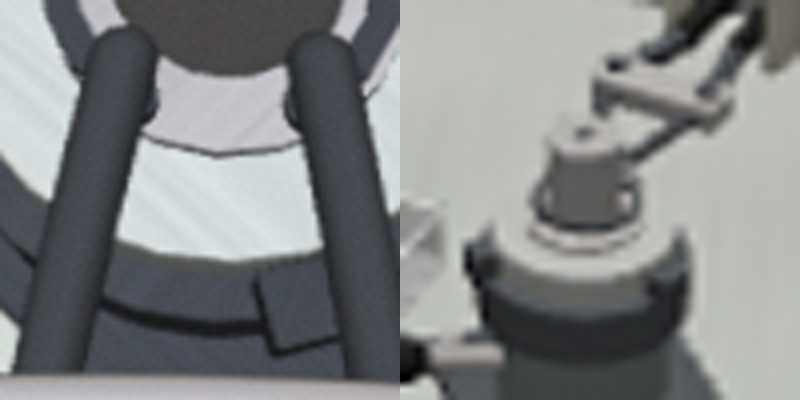

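Call:
{"name": "drive_tool", "arguments": {"steps": [{"jaw":0,"tx":0,"ty":0,"tz":0.004,"turn":0},{"jaw":0,"tx":0,"ty":0,"tz":0.008,"turn":0},{"jaw":0,"tx":0,"ty":0,"tz":0.012,"turn":0},{"jaw":0,"tx":0,"ty":0,"tz":0.014,"turn":0},{"jaw":0,"tx":0,"ty":0,"tz":0.014,"turn":0}]}}

```text
t: 11.7
tool_pos: [0.4914, -0.2855, 0.102]
orientation: [-2.595, -1.77, 0.0]
force: [0.1, 0.8, -1.1]
opening: 0.0343
```

Call:
{"name": "drive_tool", "arguments": {"steps": [{"jaw":0,"tx":0,"ty":0,"tz":0.002,"turn":0},{"jaw":0,"tx":0,"ty":0,"tz":0.002,"turn":0},{"jaw":0,"tx":0,"ty":0,"tz":0.002,"turn":0}]}}

```text
t: 12.0
tool_pos: [0.4915, -0.2856, 0.1017]
orientation: [2.596, 1.77, -0.0]
force: [-0.5, -0.3, -3.0]
opening: 0.0342
```

Call:
{"name": "drive_tool", "arguments": {"steps": [{"jaw":0,"tx":0,"ty":0,"tz":0.002,"turn":0},{"jaw":0,"tx":0,"ty":0,"tz":0.002,"turn":0},{"jaw":0,"tx":0,"ty":0,"tz":0.002,"turn":0}]}}

```text
t: 12.3
tool_pos: [0.4915, -0.2855, 0.101]
orientation: [-2.596, -1.77, 0.0]
force: [-0.3, -0.2, -1.8]
opening: 0.0346
```

Call:
{"name": "drive_tool", "arguments": {"steps": [{"jaw":0,"tx":0,"ty":0,"tz":0.002,"turn":0},{"jaw":0,"tx":0,"ty":0,"tz":0.002,"turn":0},{"jaw":0,"tx":0,"ty":0,"tz":0.002,"turn":0}]}}

```text
t: 12.6
tool_pos: [0.4915, -0.2855, 0.1004]
orientation: [-2.596, -1.77, -0.0]
force: [-0.2, 0.5, -2.6]
opening: 0.0344
```

Call:
{"name": "drive_tool", "arguments": {"steps": [{"jaw":0,"tx":0,"ty":0,"tz":0.002,"turn":0},{"jaw":0,"tx":0,"ty":0,"tz":0.002,"turn":0},{"jaw":0,"tx":0,"ty":0,"tz":0.002,"turn":0}]}}

```text
t: 12.9
tool_pos: [0.4916, -0.2856, 0.0999]
orientation: [2.596, 1.77, 0.0]
force: [0.8, 0.7, -1.5]
opening: 0.0346
```

```bash
python3 - <<'E'
from h import *
from plant import robot
c,p,d=snap('w10')
s,_=robot.read_camera('side')
print(robot.read_state()['wrist_torque'].round(3))
cv2.imwrite('pics/c10.png',np.hstack([cv2.resize(p[0:100,270:370],None,fx=4,fy=4,interpolation=cv2.INTER_CUBIC),cv2.resize(s[150:190,315:355],None,fx=10,fy=10,interpolation=cv2.INTER_CUBIC)]))
E
```

```text
t 12.9 tcp [ 0.4916 -0.2856  0.0999] [2.5956e+00 1.7698e+00 1.0000e-04] F [ 0.8  0.7 -1.5] op 0.0346
[-0.055 -0.046  0.022]
```

View pics/c10.png

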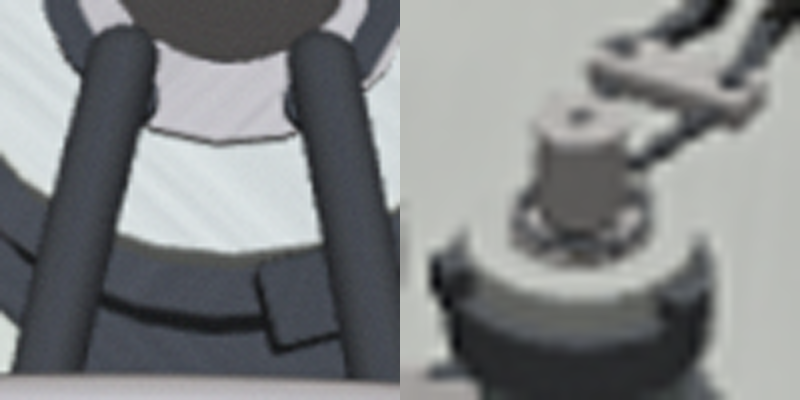

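Call:
{"name": "drive_tool", "arguments": {"steps": [{"jaw":0,"tx":0,"ty":0,"tz":0.0015,"turn":0},{"jaw":0,"tx":0,"ty":0,"tz":0.0015,"turn":0},{"jaw":0,"tx":0,"ty":0,"tz":0.0015,"turn":0}]}}

```text
t: 13.3
tool_pos: [0.4916, -0.2856, 0.0995]
orientation: [2.595, 1.77, 0.0]
force: [-0.4, -0.4, -1.0]
opening: 0.0341
```

```bash
python3 -c "
from plant import robot
s=robot.read_state();print(s['tool_pos'],s['force'],s['wrist_torque'])"
```

```text
[ 0.49157629 -0.2856013   0.09947017] [-0.44355169 -0.4368286  -0.96756678] [-0.03331551 -0.05232412 -0.02906546]
```

Call:
{"name": "drive_tool", "arguments": {"steps": [{"jaw":0,"tx":0,"ty":0,"tz":0.0015,"turn":0},{"jaw":0,"tx":0,"ty":0,"tz":0.0015,"turn":0},{"jaw":0,"tx":0,"ty":0,"tz":0.0015,"turn":0}]}}

```text
t: 13.6
tool_pos: [0.4916, -0.2856, 0.099]
orientation: [2.596, 1.77, 0.0]
force: [-0.2, -0.4, -0.8]
opening: 0.0344
```

```bash
python3 -c "
from plant import robot
s=robot.read_state();print(s['tool_pos'],s['force'],s['wrist_torque'])"
```

```text
[ 0.49157172 -0.28562453  0.09903322] [-0.2035079  -0.42482292 -0.77837057] [-0.06046967 -0.07617378 -0.02747283]
```

Call:
{"name": "drive_tool", "arguments": {"steps": [{"jaw":0,"tx":0,"ty":0,"tz":0.0015,"turn":0},{"jaw":0,"tx":0,"ty":0,"tz":0.0015,"turn":0},{"jaw":0,"tx":0,"ty":0,"tz":0.0015,"turn":0},{"jaw":0,"tx":0,"ty":0,"tz":0.0015,"turn":0}]}}

```text
t: 14.0
tool_pos: [0.4916, -0.2856, 0.0986]
orientation: [2.596, 1.77, 0.0]
force: [-0.3, -1.1, -0.8]
opening: 0.0342
```

```bash
python3 -c "
from plant import robot
s=robot.read_state();print(s['tool_pos'],s['force'],s['wrist_torque'])"
```

```text
[ 0.49156956 -0.28560526  0.09856518] [-0.27726368 -1.05040717 -0.83711864] [-0.07752699 -0.04062536 -0.03659647]
```

Call:
{"name": "drive_tool", "arguments": {"steps": [{"jaw":0,"tx":0,"ty":0,"tz":0.0015,"turn":0},{"jaw":0,"tx":0,"ty":0,"tz":0.0015,"turn":0},{"jaw":0,"tx":0,"ty":0,"tz":0.0015,"turn":0},{"jaw":0,"tx":0,"ty":0,"tz":0.0015,"turn":0}]}}

```text
t: 14.4
tool_pos: [0.4916, -0.2856, 0.0981]
orientation: [2.596, 1.77, 0.0]
force: [-1.0, -1.5, 1.3]
opening: 0.0346
```

```bash
python3 - <<'E'
from h import *
from plant import robot
c,p,d=snap('w11')
s,_=robot.read_camera('side')
print(robot.read_state()['wrist_torque'].round(3))
cv2.imwrite('pics/c11.png',np.hstack([cv2.resize(p[0:100,270:370],None,fx=4,fy=4,interpolation=cv2.INTER_CUBIC),cv2.resize(s[150:190,315:355],None,fx=10,fy=10,interpolation=cv2.INTER_CUBIC)]))
E
```

```text
t 14.4 tcp [ 0.4916 -0.2856  0.0981] [2.5956 1.7698 0.    ] F [-1.  -1.5  1.3] op 0.0346
[-0.072 -0.064 -0.029]
```

View pics/c11.png

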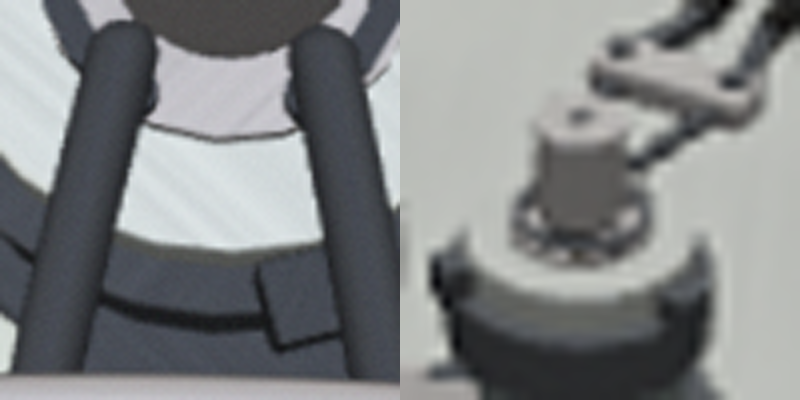

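```bash
python3 - <<'E'
from h import *
from plant import robot
p,_=robot.read_camera('top');G=cv2.cvtColor(p,cv2.COLOR_BGR2GRAY)
cr=cv2.resize(G[185:225,350:395],None,fx=16,fy=14.8,interpolation=cv2.INTER_CUBIC);cv2.imwrite('pics/t11.png',cv2.createCLAHE(3).apply(cr))
s=robot.read_state();print(s['t'],s['force'],s['wrist_torque'],s['tool_pos'])
c=robot.get_calibration('top')
q=w2p(c,[[.5445,-.1555,.145],[.5445,-.1555,.1058]]);print(q,[( (u-350+.5)*16,(v-185+.5)*14.8) for u,v in q])
E
```

```text
14.55 [-1.61793614 -2.39359847  0.36078612] [-0.09147389 -0.03531677 -0.02376266] [ 0.49153223 -0.28555924  0.09804163]
[[367.72543246 205.43116276]
 [366.43159549 206.12172485]] [(np.float64(291.60691934643637), np.float64(309.78120883952084)), (np.float64(270.9055278810174), np.float64(320.00152783204754))]
```

View pics/t11.png

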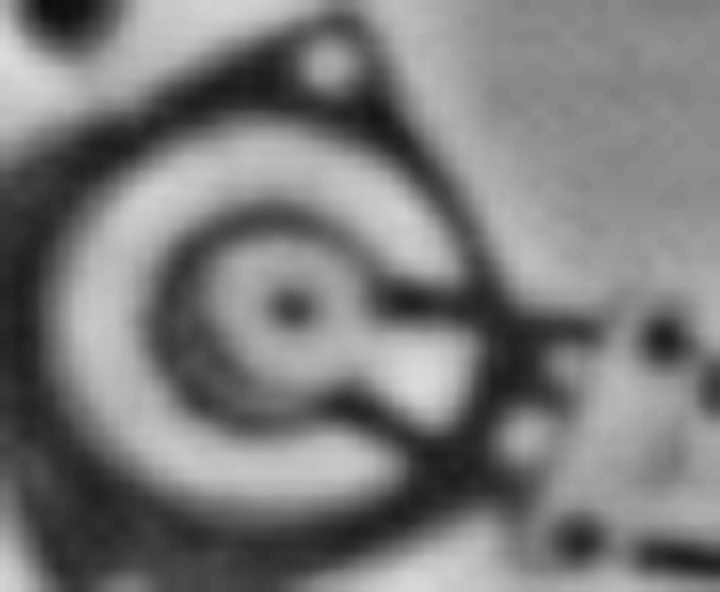

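Call:
{"name": "drive_tool", "arguments": {"steps": [{"jaw":0,"tx":0,"ty":0,"tz":0,"turn":0},{"jaw":0,"tx":0,"ty":0,"tz":0,"turn":0},{"jaw":0,"tx":0,"ty":0,"tz":0,"turn":0},{"jaw":0,"tx":0,"ty":0,"tz":0,"turn":0},{"jaw":0,"tx":0,"ty":0,"tz":0,"turn":0}]}}

```text
t: 15.05
tool_pos: [0.4915, -0.2855, 0.098]
orientation: [-2.596, -1.77, 0.0]
force: [-0.4, -1.9, 0.7]
opening: 0.034
```

Call:
{"name": "drive_tool", "arguments": {"steps": [{"jaw":0,"tx":0,"ty":0,"tz":0,"turn":0},{"jaw":0,"tx":0,"ty":0,"tz":0,"turn":0}]}}

```text
t: 15.25
tool_pos: [0.4915, -0.2855, 0.0981]
orientation: [-2.596, -1.77, 0.0]
force: [-0.6, -1.2, 1.3]
opening: 0.0341
```

```bash
python3 -c "
from plant import robot
print(robot.close_job())
s=robot.read_state();print(s['t'],s['tool_pos'],s['force'],s['opening'])"
```

```text
the job is handed in; nothing more can be done
None
the job is handed in; nothing more can be done
```

I took the larger pliers off their rest by both grips with a 40 N grip. The handles closed to a full squeeze, with the finger opening at about 34.5 mm, and the ring spread. I carried the ring over the stub, lowered it freely over the shaft, then went down in roughly 0.5 mm steps until it touched the washer. I handed the job in at about 15.3 s, still holding the pliers; no verdict is reported.

**Last checks**
- **Pressing force:** vertical force rose from -1.8 N (the pliers' own weight) to about +1 N, so the ring presses on the washer with roughly 3 N. Sideways force was about 1 to 3 N, steady, and I could not tell what caused it.
- **Height:** contact seems to have begun at about the calculated height. I then pressed on about 1.5 mm, so the pliers may be tilted by about 0.01 rad, well within the limit.
- **Centring:** the cameras differed slightly. The last top view put the ring about 1 to 1.5 mm off the stub's axis. An earlier wrist view, before a small correction, put it on the axis to within measurement error, though the fitted tip direction put it about 1.3 mm off.
- **Not checked directly:** the lever angle is only inferred from the finger opening, and I did not measure whether any bystander had moved.

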